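Press, load and cure the brooches under the bench lamp

TASK

Get the brooches ready and start curing them: press the white tile of every brooch fully home in its wooden setting, lay the brooches flat, face up and side by side in the tray of the curing lamp, and press the lid of the resin pot fully on so the light cannot harden the resin. Then bring the raised lamp head down until it is level over the tray and let go to check that it stays there by itself, and only then press the start button on the lamp's base all the way down. Leave the other things on the bench where they are.

Things in the scene. Friction and masses are not known exactly. Their poses are not given: they have to be found in the camera images.
- uv_lamp: benchtop curing lamp, fixed on the mat (mat top at world z = 3 mm): grey metal base plate 220 mm along its x by 320 mm along its y (y -135 to +185), origin on its underside. Tray: inner floor x -100 to +100, y -125 to +105 mm, at z = 6 mm, with a rim 10 mm wide and 8 mm high round it. The stem is at x 0, y +145, its white foot 60 x 50 mm, 28 mm high
- uv_head (a joint): angle (rad) of the lamp head about its hinge (axis along base x, at base x 0, y +145, z +120 mm): 0 = level, pointing along the base's -y over the tray; positive = raised, 1.57 = straight up; stops at -0.45 and 2.1. It starts raised (1.6 to 1.85). Stiff friction hinge, stays wherever it is left: 1.5 to 3 N at its end lowers it, up to 4.5 N raises it
- uv_head_end (a point): middle of the free end face of the lamp head, 225 mm from the hinge axis. The head is a bar 56 mm wide (along the base's x) and 22 mm thick, from 25 to 225 mm from the hinge; it can be pinched across its width near this end
- start_button (a joint): spring push button on the base plate: 0 = up, 6 mm = fully down (5 N); springs back
- start_button_top (a point): middle of the top face of the start button, 26 mm wide grey disc on a white 42 mm collar; about 28 mm above the mat, at base x -85, y +150 mm
- brooch1: brooch: round wooden setting 50 mm across and 12 mm high, a white round tile 36 mm across in its top; origin in the middle of its underside, z up out of the tile; weighs 40 to 65 g. Four to six brooches are there; absent ones read None
- tile1 (a joint): how far (m) the tile of brooch1 is pressed in: 0 = 7 mm proud of the wood, 6 mm = fully home (1 mm proud). A snug fit: about 6 N moves it, and it stays where it is left
- brooch2: brooch: round wooden setting 50 mm across and 12 mm high, a white round tile 36 mm across in its top; origin in the middle of its underside, z up out of the tile; weighs 40 to 65 g. Four to six brooches are there; absent ones read None
- tile2 (a joint): how far (m) the tile of brooch2 is pressed in: 0 = 7 mm proud of the wood, 6 mm = fully home (1 mm proud). A snug fit: about 6 N moves it, and it stays where it is left
- brooch3: brooch: round wooden setting 50 mm across and 12 mm high, a white round tile 36 mm across in its top; origin in the middle of its underside, z up out of the tile; weighs 40 to 65 g. Four to six brooches are there; absent ones read None
- tile3 (a joint): how far (m) the tile of brooch3 is pressed in: 0 = 7 mm proud of the wood, 6 mm = fully home (1 mm proud). A snug fit: about 6 N moves it, and it stays where it is left
- brooch4: brooch: round wooden setting 50 mm across and 12 mm high, a white round tile 36 mm across in its top; origin in the middle of its underside, z up out of the tile; weighs 40 to 65 g. Four to six brooches are there; absent ones read None
- tile4 (a joint): how far (m) the tile of brooch4 is pressed in: 0 = 7 mm proud of the wood, 6 mm = fully home (1 mm proud). A snug fit: about 6 N moves it, and it stays where it is left
- brooch5: brooch: round wooden setting 50 mm across and 12 mm high, a white round tile 36 mm across in its top; origin in the middle of its underside, z up out of the tile; weighs 40 to 65 g. Four to six brooches are there; absent ones read None
- tile5 (a joint): how far (m) the tile of brooch5 is pressed in: 0 = 7 mm proud of the wood, 6 mm = fully home (1 mm proud). A snug fit: about 6 N moves it, and it stays where it is left
- brooch6: brooch: round wooden setting 50 mm across and 12 mm high, a white round tile 36 mm across in its top; origin in the middle of its underside, z up out of the tile; weighs 40 to 65 g. Four to six brooches are there; absent ones read None
- tile6 (a joint): how far (m) the tile of brooch6 is pressed in: 0 = 7 mm proud of the wood, 6 mm = fully home (1 mm proud). A snug fit: about 6 N moves it, and it stays where it is left
- resin_pot: black pot of curing resin, 54 mm across, its shoulder 34 mm high, paper label round it, with a grey press-on lid; loose, about 160 g; origin in the middle of its underside
- pot_lid (a joint): how far (m) the lid of the resin pot is pressed on: 0 = up, lid top 54 mm above the underside of the pot; 7 mm = fully on, lid top at 47 mm. Lid 55 mm across. About 7 N moves it; it stays
- glue_bottle: bystander: white glue bottle with an orange cap, 40 mm across and 115 mm tall, standing at the back of the mat
- jar_lid: bystander: black jar lid lying alone on the mat near the robot, 72 mm across, 14 mm high, no pot beneath it
- bone_folder: bystander: ivory-coloured bone folder, 17 x 120 x 6 mm, lying at the back of the mat
- thread_spool: bystander: wooden spool with dark thread, 38 mm across, 46 mm tall, standing among the brooches
- flat_brush: bystander: brush lying on the mat between the lamp and the robot

How it is judged:
On the way, in this order (a step that is already met when the one before it is completed fails the run):
1. every brooch has its tile pressed home and lies flat in the tray, and the pot's lid is pressed on (x of brooch1 in the frame of uv_lamp between -0.08 and 0.08 m and y of brooch1 in the frame of uv_lamp between -0.105 and 0.085 m and z of brooch1 in the frame of uv_lamp between 0.002 and 0.01 m and angle between each of brooch1, brooch2, brooch3, brooch4, brooch5, brooch6's own z axis and vertical below 0.12 rad and linear speed of each of brooch1, brooch2, brooch3, brooch4, brooch5, brooch6 below 0.02 m/s and value of joint each of tile1, tile2, tile3, tile4, tile5, tile6 above 0.0045 m and x of brooch2 in the frame of uv_lamp between -0.08 and 0.08 m and y of brooch2 in the frame of uv_lamp between -0.105 and 0.085 m and z of brooch2 in the frame of uv_lamp between 0.002 and 0.01 m and x of brooch3 in the frame of uv_lamp between -0.08 and 0.08 m and y of brooch3 in the frame of uv_lamp between -0.105 and 0.085 m and z of brooch3 in the frame of uv_lamp between 0.002 and 0.01 m and x of brooch4 in the frame of uv_lamp between -0.08 and 0.08 m and y of brooch4 in the frame of uv_lamp between -0.105 and 0.085 m and z of brooch4 in the frame of uv_lamp between 0.002 and 0.01 m and x of brooch5 in the frame of uv_lamp between -0.08 and 0.08 m and y of brooch5 in the frame of uv_lamp between -0.105 and 0.085 m and z of brooch5 in the frame of uv_lamp between 0.002 and 0.01 m and x of brooch6 in the frame of uv_lamp between -0.08 and 0.08 m and y of brooch6 in the frame of uv_lamp between -0.105 and 0.085 m and z of brooch6 in the frame of uv_lamp between 0.002 and 0.01 m and value of joint pot_lid above 0.0055 m and angle between resin_pot's own z axis and vertical below 0.1 rad), for 0.2 s.
2. the lamp head is level (within 4 degrees) and stays so for a second with the robot off it (value of joint uv_head between -0.07 and 0.07 rad and contact force between each of the fingers, the arm and uv_head below 0.2 N), for 1 s.
3. the start button is pressed down with the head level (value of joint uv_head between -0.07 and 0.07 rad and value of joint start_button above 0.0045 m), for 0.02 s.
At the end, for the whole second after the job is handed in: every brooch there lies in the tray at rest, flat (within 7 degrees), with its tile within 1.5 mm of fully home; the pot stands upright with its lid within 1.5 mm of fully on; the lamp head is level within 4 degrees (0.07 rad) and stays (all of step 1 and value of joint uv_head between -0.07 and 0.07 rad); the robot touches nothing.
It fails at once if the start button is pressed while the lamp head is far from level or the resin pot is open (value of joint start_button above 0.0045 m and (value of joint uv_head above 0.15 rad or value of joint uv_head below -0.15 rad or value of joint pot_lid below 0.004 m)).
It fails at once if another thing on the bench is moved more than 4 cm (distance of any of glue_bottle, jar_lid, bone_folder, thread_spool, flat_brush from where it was at the start of the episode above 0.04 m).
Of brooch1, brooch2, brooch3, brooch4, brooch5, brooch6 only 4 to 6 are there at a start; the rules pass over those that are not, and their reading is None.
At some moment in a run one of brooch1, brooch2, brooch3, brooch4, brooch5, brooch6 may be knocked a few centimetres aside while the robot is not near it.
Once in a run the grip may slacken for a moment while it holds something.
It also fails if it takes over 210 s, if anything falls off the work surface, if the arm or the gripper's body presses on something with over 40 N, if the wrist force passes 120 N, or if a joint passes its speed limit or range.

ROBOT

A 7-joint arm with a two-finger parallel gripper is mounted at the origin on the work surface. World frame = base frame: x ahead of the robot, y to its left, z up, the work surface at z = 0. Lengths are in m, angles in rad, forces in N, time in s.
With the tool pointing down it reaches from about 0.4 to 0.85 m from the base axis. Payload 4.5 kg.
Tool frame: the origin (TCP) lies at the very end of the fingers, on their centre line; the grasp point (between the pads) lies 19 mm behind it (r.grip_depth is the z of the grasp point in the tool frame, in m); z points along the fingers, y is the line along which they close (so a half turn about z gives the same grasp; the last joint's range is limited). The gripper opens to 88 mm and grips with 3 to 60 N. Pads are 18 mm wide; open, the fingers measure 123 mm over their backs; the gripper's body (75 mm by 187 mm) begins 45 mm behind the grasp point.
Start: joints at [-1.301, 0.689, -0.195, 1.565, 0.157, 0.902, -0.215], TCP at [0.146, 0.608, 0.239] pointing down, gripper open.
Joint ranges: [-3.01, 3.01], [-0.46, 2.08], [-1.47, 1.51], [0.13, 2.56], [-1, 4.14], [0.04, 2.09], [-2.66, 2.66]. Speed limits (rad/s): [2.57, 2.57, 3.14, 3.14, 3.14, 3.14, 3.14].

INTERFACE

Orientations are given as a unit quaternion [x, y, z, w].
In Python, from plant import r gives the robot as it stands.
- The arm moves only by the tool move_tool, called after "Request:" by a JSON object that holds its "fn" and its "kwargs". Schema: {"type":"object","properties":{"steps":{"type":"array","items":{"type":"object","properties":{"jaw":{"type":"number"},"trans":{"type":"array","items":{"type":"number"},"minItems":3,"maxItems":3},"r":{"type":"array","items":{"type":"number"},"minItems":3,"maxItems":3}},"additionalProperties":false,"required":["jaw"]},"minItems":1,"maxItems":10},"clamp_n":{"type":"number"},"only":{"type":"string"},"quiet":{"type":"boolean"},"lines":{"type":"string"}},"required":["steps"],"additionalProperties":false}. steps is a list of rows, 1 to 10 of them, each an object with the fields jaw (the opening from 0.0 (shut) to 1.0 (fully open)), trans (a list: dx, dy, dz in a scale on which 1.0 is 0.6 m), r (a list: a rotation vector rx, ry, rz in shares of 2 rad (1.0 is 2 rad)); a field left out counts as zero (the opening has to be given); each row is the pose to reach, as a shift and turn from the pose commanded when the call began, along the tool's axes at that moment; what a row does not reach only later rows make up. A row lasts 1/10 s, in which the tool goes at most 0.05 m and 0.15 rad, less where a joint would pass 70% of its speed; a pose out of reach is approached as far as the arm can. The fingers move at their own pace and stop on an object; clamp_n is the grip in N (left out, the last holds). Time passes only in rows, so rows that do not move let the fingers close. The tool returns the time, the measured TCP pose, the force, the opening and the grip force at its end. only (a regular expression) keeps the lines of the reply that match it, lines (a string "A,B") keeps lines A to B, and quiet returns only ok. Shift and turn numbers lie between -1 and 1, and a call with a number outside is refused. Input that does not fit is refused with a message, and nothing moves.
- r.get_state(): the state, without advancing time (a new reading comes with each control period).
- r.snapshot(name): name is "side" or "top"; returns the picture (480x640x3 uint8, red, green, blue); there is no depth.
- r.camera_params(name): a dict with "fx", "fy", "cx", "cy" (pixels), "rvec" (rotation vector, rad) and "tvec" (3), from world to camera coordinates, as OpenCV has them. Camera axes: x right, y down, z forward; pixel columns grow to the right and rows downward; lengths in m; the calibration is good to about 2 mm. A picture is of the moment at which its call begins. camera_params takes no time and is no camera call.
- r.finish_job(): hands the job in; it is judged then, once.
The state is a dict: "clock": time; "q": joint angles; "qd": joint speeds; "joint_torque": joint torques, N m; "tool_pos": TCP position; "eef_rot": TCP orientation; "contact_force": force on the tool from outside, world axes, zero at the start; "moment": the same for the moment, N m; "opening": opening from 0.0 (shut) to 1.0 (fully open); "finger_force": force on a finger pad.
Only numpy, scipy, OpenCV 4.12 (cv2) and the standard library are available. Lean on these libraries where they do the work, as an engineer would, in place of code of your own. Each camera call takes 0.05 s, during which the arm holds its last target. There are 200 camera calls.

## Working session

There is one attempt and no reset: what is moved stays moved. The work goes in short steps, Python scripts to look and compute and a tool call to move; the robot and the scene stay as the last step left them, time stands still between calls to the robot, and variables do not carry over. Pictures are saved under pics/ and viewed, at most 14 in all, crops included, and the job is handed in when it is done.

```bash
ls; mkdir -p pics; cat > h.py <<'E'
import numpy as np, cv2
from plant import r
from scipy.spatial.transform import Rotation as R
def cam(n):
    c=r.camera_params(n); K=np.array([[c['fx'],0,c['cx']],[0,c['fy'],c['cy']],[0,0,1.]])
    return K,cv2.Rodrigues(np.array(c['rvec'],float))[0],np.array(c['tvec'],float)
def p2w(n,u,v,z):
    K,Rm,t=cam(n); d=Rm.T@np.linalg.inv(K)@[u,v,1]; o=-Rm.T@t
    return o+d*(z-o[2])/d[2]
def w2p(n,P):
    K,Rm,t=cam(n); q=K@(Rm@np.asarray(P,float)+t); return q[:2]/q[2]
def snap(n,f,crop=None,s=1):
    im=r.snapshot(n)
    if crop: im=im[crop[1]:crop[3],crop[0]:crop[2]]
    cv2.imwrite('pics/'+f+'.png',cv2.resize(im,None,fx=s,fy=s,interpolation=cv2.INTER_CUBIC)[:,:,::-1])
def tool():
    s=r.get_state(); return np.array(s['tool_pos']),R.from_quat(s['eef_rot'])
def d(P):
    p,q=tool(); print('tool delta',q.inv().apply(np.array(P)-p).round(4))
E
python3 - <<'E'
from h import *
snap('top','t0');snap('side','s0')
s=r.get_state();print(s);print(tool()[1].as_matrix().round(3),r.grip_depth)
for n in('top','side'):
    K,Rm,t=cam(n);print(n,-Rm.T@t,Rm.round(2).tolist())
E
```

```text
pics
plant.py
{'clock': 0.1, 'q': array([-1.30117519,  0.68985568, -0.19453597,  1.56624128,  0.15732013,
        0.90247926, -0.21509608]), 'qd': array([-0.00223195, -0.00169733,  0.00085823, -0.00472779, -0.00092533,
       -0.0012919 , -0.00039878]), 'joint_torque': array([-3.47206260e-03, -5.28505433e+01, -1.27197258e+00, -1.53837758e+01,
       -5.26027149e-02,  1.90334576e-03,  3.92889501e-05]), 'tool_pos': array([0.14593336, 0.60714988, 0.23801803]), 'eef_rot': array([ 1.17585301e-01,  9.93062468e-01, -7.94313068e-04, -3.18225023e-05]), 'contact_force': array([ 0.37337507, -0.39625499, -0.40977814]), 'moment': array([-0.07798896, -0.04670076, -0.0109397 ]), 'finger_force': 0.0, 'opening': 1.00268688994952}
[[-0.972  0.234 -0.   ]
 [ 0.234  0.972 -0.002]
 [-0.    -0.002 -1.   ]] -0.0187
top [ 0.49231301 -0.05193052  0.91769697] [[0.01, -1.0, -0.01], [-1.0, -0.01, -0.1], [0.1, 0.01, -1.0]]
side [ 0.4369156  -0.85376278  0.76287801] [[0.99, -0.16, -0.02], [-0.11, -0.61, -0.78], [0.11, 0.77, -0.62]]
```

View pics/t0.png

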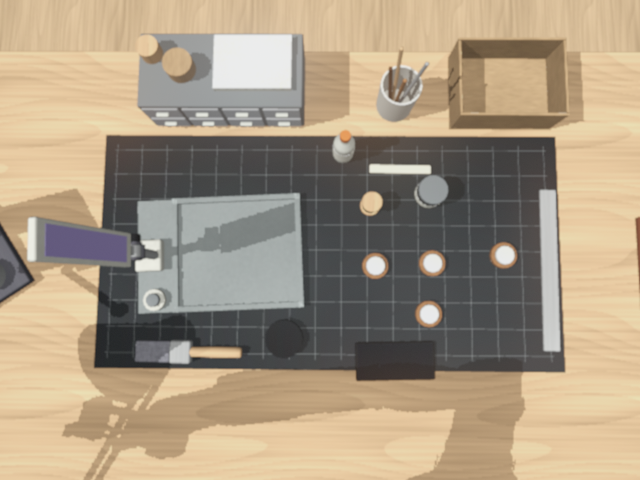

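View pics/s0.png

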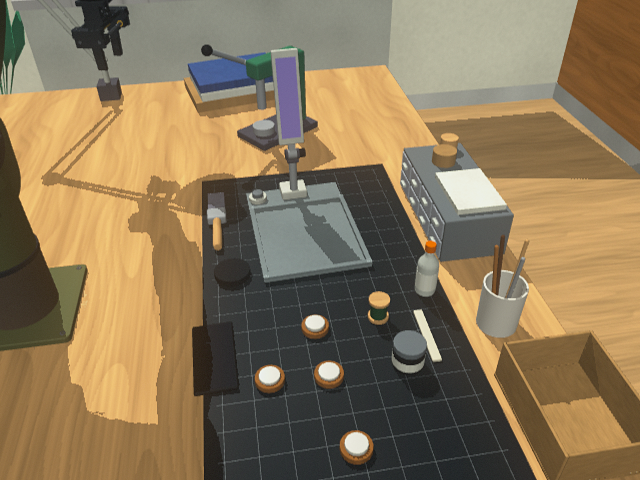

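The four brooches sit in the top view at about (375,265), (432,263), (504,255) and (428,313). The pot is at (432,190), the tray spans (175..302, 195..310), the button is at (154,299), and the lamp head is raised at the left. I'll refine these in code.

```bash
cat >> h.py <<'E'
def brooches(verbose=True,z=0.021):
    im=r.snapshot('top'); m=((im.min(2)>185)&(im.max(2).astype(int)-im.min(2)<40)).astype(np.uint8)
    n,l,st,c=cv2.connectedComponentsWithStats(m)
    out=[]
    for i in range(1,n):
        if 120<st[i,4]<900 and st[i,2]<40 and st[i,3]<40 and 100<c[i][0]<540 and 135<c[i][1]<372:
            P=p2w('top',*c[i],z); out.append(P); print(c[i].round(1),st[i,2:].tolist(),P.round(4))
    return out
E
python3 - <<'E'
from h import *
brooches()
snap('top','t1',(120,180,320,320),4)
snap('top','t2',(340,130,540,330),3)
E
```

```text
[151.9 244.5] [18, 11, 144] [0.5723 0.2817 0.021 ]
[504.7 254.7] [18, 18, 265] [ 0.5573 -0.3952  0.021 ]
[432.4 262.7] [18, 18, 268] [ 0.541  -0.2576  0.021 ]
[375.  265.5] [19, 18, 268] [ 0.535  -0.1483  0.021 ]
[147.9 264.7] [24, 14, 277] [0.5332 0.2877 0.021 ]
[151.  300.2] [22, 22, 177] [0.4656 0.2788 0.021 ]
[429.  313.8] [19, 19, 279] [ 0.4445 -0.2496  0.021 ]
[179.8 353.3] [19, 20, 298] [0.3666 0.2199 0.021 ]
```

View pics/t1.png

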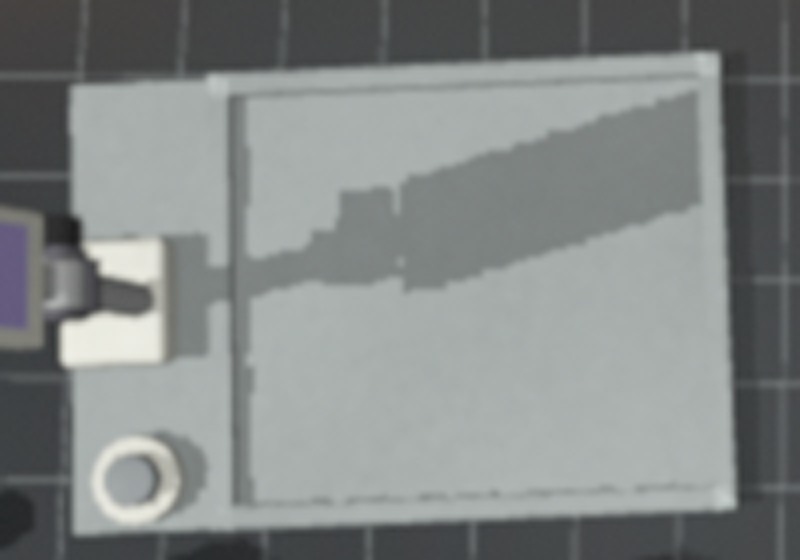

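View pics/t2.png

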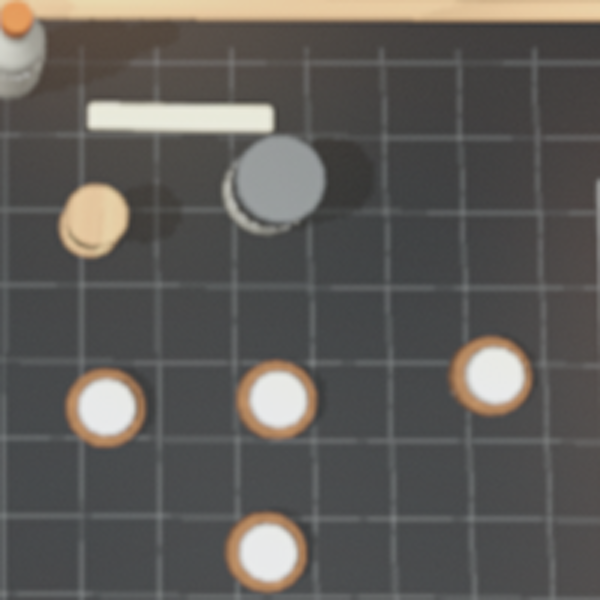

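The crops show the tray's right corners at (299.5,193.3) and (303.8,307), the base's left corners at (137.5,201.8) and (138.8,313.3), the button top at (152.5,299.5) and the lid centre at (433.3,189.7).

```bash
python3 - <<'E'
from h import *
from scipy.optimize import least_squares
m=[(110,-135,14,299.5,193.3),(-110,-135,14,303.8,307),(110,185,6,137.5,201.8),(-110,185,6,138.8,313.3),(-85,150,25,152.5,299.5)]
def W(p,b): 
    c,s=np.cos(p[2]),np.sin(p[2]); b=np.array(b)/1000; return np.array([p[0]+c*b[0]-s*b[1],p[1]+s*b[0]+c*b[1],b[2]+.003])
f=lambda p:np.concatenate([w2p('top',W(p,a[:3]))-a[3:] for a in m])
o=least_squares(f,[.55,.15,0]);print(o.x,o.fun.round(2))
L=o.x;np.save('L.npy',L)
for n,b in dict(button=(-85,150,25),stem=(0,145,117),end0=(0,-80,117),trayc=(0,-10,6),head17=(0,145+225*np.sin(.13),117+225*np.cos(.13)),s1=(-50,50,6),s2=(50,50,6),s3=(-50,-65,6),s4=(50,-65,6)).items(): print(n,W(L,b).round(4))
print('pot',p2w('top',433.3,189.7,.057))
for n,u,v in(('jar',285,338),('spool',371,204),):print(n,p2w('top',u,v,.03))
E
```

```text
[0.55844088 0.12743281 0.05010245] [-0.08 -0.1   0.03 -0.18  0.35 -0.63 -0.5   0.31  0.19  0.56]
button [0.466 0.273 0.028]
stem [0.5512 0.2723 0.12  ]
end0 [0.5624 0.0475 0.12  ]
trayc [0.5589 0.1174 0.009 ]
head17 [0.5497 0.3014 0.3431]
s1 [0.506  0.1749 0.009 ]
s2 [0.6059 0.1799 0.009 ]
s3 [0.5118 0.06   0.009 ]
s4 [0.6116 0.065  0.009 ]
pot [ 0.67486925 -0.25314212  0.057     ]
jar [0.397884  0.0210648 0.03     ]
spool [ 0.65215255 -0.14005182  0.03      ]
```

The rows are not in the units I measure in: shifts go in shares of 0.6 m and turns go in shares of 2 rad. I convert before sending: -0.32 m / 0.6 = -0.5333, -0.28 m / 0.6 = -0.4667, -0.236 rad / 2 = -0.118.

Request:
{"fn": "move_tool", "kwargs": {"steps": [{"jaw":0,"trans":[-0.4667,-0.5333,0]},{"jaw":0,"trans":[-0.4667,-0.5333,0]},{"jaw":0,"trans":[-0.4667,-0.5333,0]},{"jaw":0,"trans":[-0.4667,-0.5333,0]},{"jaw":0,"trans":[-0.4667,-0.5333,0]},{"jaw":0,"trans":[-0.4667,-0.5333,0],"r":[0,0,-0.118]},{"jaw":0,"trans":[-0.4667,-0.5333,0],"r":[0,0,-0.118]},{"jaw":0,"trans":[-0.4667,-0.5333,0],"r":[0,0,-0.118]},{"jaw":0,"trans":[-0.4667,-0.5333,0],"r":[0,0,-0.118]},{"jaw":0,"trans":[-0.4667,-0.5333,0],"r":[0,0,-0.118]}], "clamp_n": 20}}

```text
clock: 1.25
tool_pos: [0.345, 0.2271, 0.2386]
eef_rot: [0.004, 1.0, -0.001, 0.0]
contact_force: [-0.3, -0.6, -0.4]
opening: 0.114
finger_force: 0.0
```

```bash
python3 -c "
from h import *
d([.535,-.148,.1]);print(tool()[1].as_matrix().round(3))"
```

```text
tool delta [-0.1928 -0.3732  0.1396]
[[-1.     0.008  0.   ]
 [ 0.008  1.    -0.003]
 [-0.    -0.003 -1.   ]]
```

Converted, -0.373 m / 0.6 = -0.6217, -0.19 m / 0.6 = -0.3167.

Request:
{"fn": "move_tool", "kwargs": {"steps": [{"jaw":0,"trans":[-0.3167,-0.6217,0.1667]},{"jaw":0,"trans":[-0.3167,-0.6217,0.1667]},{"jaw":0,"trans":[-0.3167,-0.6217,0.1667]},{"jaw":0,"trans":[-0.3167,-0.6217,0.1667]},{"jaw":0,"trans":[-0.3167,-0.6217,0.1667]},{"jaw":0,"trans":[-0.3167,-0.6217,0.1667]},{"jaw":0,"trans":[-0.3167,-0.6217,0.1667]},{"jaw":0,"trans":[-0.3167,-0.6217,0.1667]},{"jaw":0,"trans":[-0.3167,-0.6217,0.3167]},{"jaw":0,"trans":[-0.3167,-0.6217,0.3167]}]}}

```text
clock: 2.25
tool_pos: [0.536, -0.1422, 0.0494]
eef_rot: [0.001, 1.0, 0.0, 0.002]
contact_force: [0.6, 0.3, 0.2]
opening: 0.005
finger_force: 0.0
```

```bash
python3 -c "
from h import *
d([.535,-.148,.016])"
```

```text
tool delta [ 0.0012 -0.0058  0.0333]
```

Converted, 0.034 m / 0.6 = 0.0567, 0.032 m / 0.6 = 0.0533.

Request:
{"fn": "move_tool", "kwargs": {"steps": [{"jaw":0},{"jaw":0,"trans":[0,0,0.0333]},{"jaw":0,"trans":[0,0,0.045]},{"jaw":0,"trans":[0,0,0.0533]},{"jaw":0,"trans":[0,0,0.0567]},{"jaw":0,"trans":[0,0,0.0567]}]}}

```text
clock: 2.85
tool_pos: [0.5344, -0.1402, 0.0179]
eef_rot: [-0.001, 1.0, 0.0, 0.001]
contact_force: [-0.2, -0.1, -0.2]
opening: 0.008
finger_force: 0.0
```

```bash
python3 -c "
from h import *
d([.535,-.148,.016])"
```

```text
tool delta [-0.0006 -0.0078  0.0019]
```

Converted, -0.007 m / 0.6 = -0.0117, 0.004 m / 0.6 = 0.0067.

Request:
{"fn": "move_tool", "kwargs": {"steps": [{"jaw":0,"trans":[0,-0.0117,0]},{"jaw":0,"trans":[0,-0.0117,0.0033]},{"jaw":0,"trans":[0,-0.0117,0.0067]},{"jaw":0,"trans":[0,-0.0117,0.0067]},{"jaw":0,"trans":[0,-0.0117,0.0067]}]}}

```text
clock: 3.35
tool_pos: [0.5351, -0.1487, 0.0162]
eef_rot: [-0.0, 1.0, -0.001, 0.002]
contact_force: [-4.2, 2.5, 29.9]
opening: 0.005
finger_force: 15.0
```

```bash
python3 -c "
from h import *
brooches();snap('top','t3',(340,180,480,320),4)"
```

```text
[151.9 244.5] [18, 11, 144] [0.5723 0.2817 0.021 ]
[504.4 257.8] [18, 12, 157] [ 0.5514 -0.3946  0.021 ]
[147.9 264.7] [24, 14, 278] [0.5332 0.2878 0.021 ]
[150.9 300.1] [22, 22, 180] [0.4657 0.279  0.021 ]
[179.8 353.3] [19, 20, 299] [0.3667 0.2199 0.021 ]
```

View pics/t3.png

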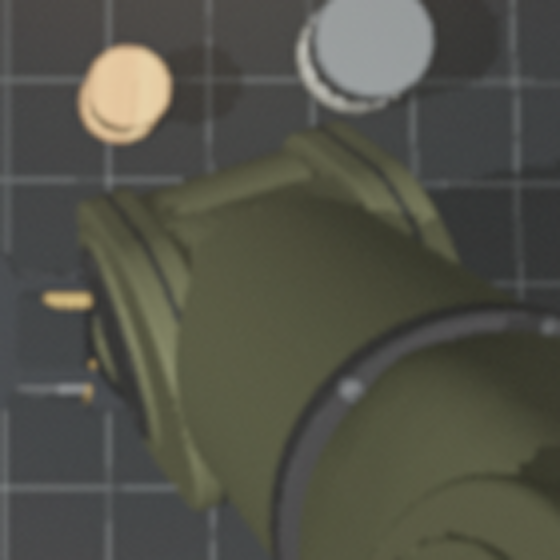

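Converted, -0.109 m / 0.6 = -0.1817, -0.03 m / 0.6 = -0.05.

Request:
{"fn": "move_tool", "kwargs": {"steps": [{"jaw":0,"trans":[0,0,-0.05]},{"jaw":0,"trans":[-0.01,-0.0833,-0.05]},{"jaw":0,"trans":[-0.01,-0.1667,-0.05]},{"jaw":0,"trans":[-0.01,-0.1817,-0.05]},{"jaw":0,"trans":[-0.01,-0.1817,-0.05]},{"jaw":0,"trans":[-0.01,-0.1817,-0.0167]},{"jaw":0,"trans":[-0.01,-0.1817,-0.0083]},{"jaw":0,"trans":[-0.01,-0.1817,-0.0017]},{"jaw":0,"trans":[-0.01,-0.1817,0]},{"jaw":0,"trans":[-0.01,-0.1817,0]}]}}

```text
clock: 4.45
tool_pos: [0.54, -0.2558, 0.0162]
eef_rot: [-0.001, 1.0, -0.001, 0.0]
contact_force: [-6.7, 2.3, 30.5]
opening: 0.003
finger_force: 15.2
```

Converted, 0.096 m / 0.6 = 0.16, 0.05 m / 0.6 = 0.0833.

Request:
{"fn": "move_tool", "kwargs": {"steps": [{"jaw":0,"trans":[0,0,-0.05]},{"jaw":0,"trans":[0.0833,0.01,-0.05]},{"jaw":0,"trans":[0.16,0.01,-0.05]},{"jaw":0,"trans":[0.16,0.01,-0.05]},{"jaw":0,"trans":[0.16,0.01,-0.05]},{"jaw":0,"trans":[0.16,0.01,-0.0167]},{"jaw":0,"trans":[0.16,0.01,-0.0083]},{"jaw":0,"trans":[0.16,0.01,-0.0017]},{"jaw":0,"trans":[0.16,0.01,0]},{"jaw":0,"trans":[0.16,0.01,0]}]}}

```text
clock: 5.45
tool_pos: [0.4466, -0.2506, 0.0161]
eef_rot: [-0.001, 1.0, -0.001, 0.003]
contact_force: [-3.9, 3.8, 40.7]
opening: 0.007
finger_force: 20.5
```

Request:
{"fn": "move_tool", "kwargs": {"steps": [{"jaw":0,"trans":[0,0,-0.05]},{"jaw":0,"trans":[-0.0667,-0.0833,-0.05]},{"jaw":0,"trans":[-0.1333,-0.1667,-0.05]},{"jaw":0,"trans":[-0.1883,-0.2417,-0.05]},{"jaw":0,"trans":[-0.1883,-0.2417,-0.05]},{"jaw":0,"trans":[-0.1883,-0.2417,-0.05]}]}}

```text
clock: 6.05
tool_pos: [0.5596, -0.4012, 0.0425]
eef_rot: [0.002, 1.0, -0.002, 0.003]
contact_force: [-0.5, 0.3, -0.8]
opening: 0.002
finger_force: 0.0
```

Converted, 0.029 m / 0.6 = 0.0483, 0.005 m / 0.6 = 0.0083.

Request:
{"fn": "move_tool", "kwargs": {"steps": [{"jaw":0,"trans":[0.0033,0.0083,0]},{"jaw":0,"trans":[0.0033,0.0083,0.0333]},{"jaw":0,"trans":[0.0033,0.0083,0.0417]},{"jaw":0,"trans":[0.0033,0.0083,0.0483]},{"jaw":0,"trans":[0.0033,0.0083,0.0483]}]}}

```text
clock: 6.55
tool_pos: [0.5549, -0.3886, 0.0163]
eef_rot: [-0.001, 1.0, 0.001, -0.0]
contact_force: [-6.2, 5.0, 26.1]
opening: 0.004
finger_force: 13.1
```

Request:
{"fn": "move_tool", "kwargs": {"steps": [{"jaw":0,"trans":[0.0033,0.0083,-0.05]},{"jaw":0,"trans":[0.0033,0.0083,-0.1333]}]}}

```text
clock: 6.75
tool_pos: [0.5488, -0.3828, 0.0898]
eef_rot: [-0.002, 1.0, 0.003, -0.005]
contact_force: [0.7, -0.6, 0.2]
opening: 0.003
finger_force: 0.0
```

```bash
python3 -c "
from h import *
d([.676,-.2535,.08])"
```

```text
tool delta [-0.1277  0.1288  0.0093]
```

Converted, 0.128 m / 0.6 = 0.2133, -0.127 m / 0.6 = -0.2117.

Request:
{"fn": "move_tool", "kwargs": {"steps": [{"jaw":0,"trans":[-0.0583,0.0583,0]},{"jaw":0,"trans":[-0.1167,0.1167,0]},{"jaw":0,"trans":[-0.1667,0.1667,0]},{"jaw":0,"trans":[-0.2117,0.2133,0]},{"jaw":0,"trans":[-0.2117,0.2133,0]},{"jaw":0,"trans":[-0.2117,0.2133,0]}]}}

```text
clock: 7.35
tool_pos: [0.6787, -0.2559, 0.0917]
eef_rot: [-0.002, 1.0, 0.0, -0.002]
contact_force: [-0.7, -0.2, -0.4]
opening: 0.007
finger_force: 0.0
```

```bash
python3 -c "
from h import *
d([.676,-.2535,.05])"
```

```text
tool delta [0.0026 0.0024 0.0417]
```

Converted, 0.044 m / 0.6 = 0.0733, 0.041 m / 0.6 = 0.0683.

Request:
{"fn": "move_tool", "kwargs": {"steps": [{"jaw":0,"trans":[0.005,0.0033,0.0333]},{"jaw":0,"trans":[0.005,0.0033,0.0533]},{"jaw":0,"trans":[0.005,0.0033,0.0617]},{"jaw":0,"trans":[0.005,0.0033,0.0683]},{"jaw":0,"trans":[0.005,0.0033,0.0733]},{"jaw":0,"trans":[0.005,0.0033,0.0733]}]}}

```text
clock: 7.95
tool_pos: [0.6737, -0.2579, 0.0507]
eef_rot: [0.001, 1.0, -0.001, -0.003]
contact_force: [-8.5, 1.4, 12.7]
opening: 0.007
finger_force: 6.4
```

```bash
python3 -c "
from h import *
d([.676,-.2535,.05])"
```

```text
tool delta [-0.0023  0.0045  0.0006]
```

Converted, 0.002 m / 0.6 = 0.0033.

Request:
{"fn": "move_tool", "kwargs": {"steps": [{"jaw":0,"trans":[0,0,0.0033]},{"jaw":0,"trans":[0,0,0.0033]}]}}

```text
clock: 8.15
tool_pos: [0.6736, -0.258, 0.0505]
eef_rot: [0.001, 1.0, -0.001, -0.003]
contact_force: [-13.2, 2.1, 23.6]
opening: 0.006
finger_force: 11.5
```

Request:
{"fn": "move_tool", "kwargs": {"steps": [{"jaw":0,"trans":[0,0,-0.0833]},{"jaw":0.7,"trans":[0.0833,0,-0.1667]},{"jaw":0.7,"trans":[0.1667,0,-0.1667]},{"jaw":0.7,"trans":[0.1667,0,-0.1667]},{"jaw":0.7,"trans":[0.3333,0.3333,-0.1667]},{"jaw":0.7,"trans":[0.3333,0.3333,-0.1667]},{"jaw":0.7,"trans":[0.3333,0.3333,-0.1667]},{"jaw":0.7,"trans":[0.3333,0.3333,-0.1667]},{"jaw":0.7,"trans":[0.3333,0.3333,-0.1667]}]}}

```text
clock: 9.05
tool_pos: [0.4741, -0.053, 0.1476]
eef_rot: [-0.002, 1.0, 0.001, -0.001]
contact_force: [0.2, 0.0, 0.4]
opening: 0.693
finger_force: 0.0
```

```bash
python3 -c "
from h import *
brooches(z=.016);snap('side','s1',(180,280,480,480),2.6)"
```

```text
[151.9 244.5] [18, 11, 144] [0.5728 0.2836 0.016 ]
[373.2 266.2] [17, 17, 184] [ 0.5338 -0.1453  0.016 ]
[147.9 264.7] [24, 14, 278] [0.5334 0.2897 0.016 ]
[150.9 300.2] [22, 22, 179] [0.4654 0.2809 0.016 ]
[428.5 313.8] [18, 19, 272] [ 0.4441 -0.2497  0.016 ]
[179.8 353.3] [19, 20, 300] [0.366  0.2214 0.016 ]
```

View pics/s1.png

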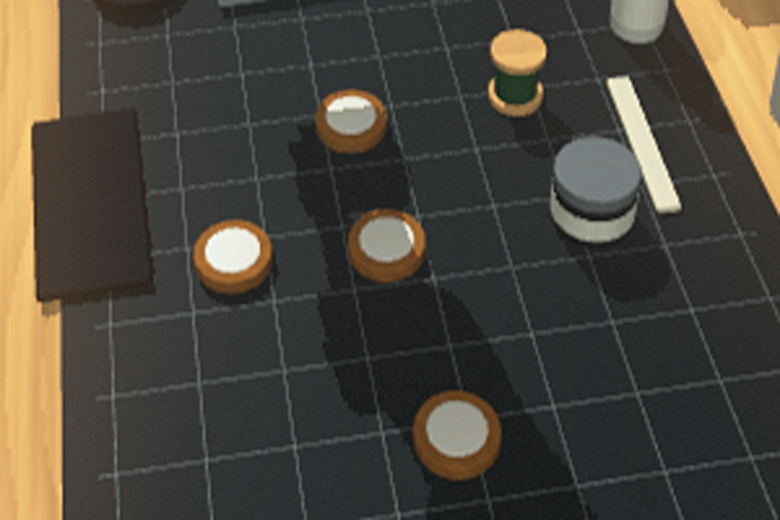

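Converted, 0.11 m / 0.6 = 0.1833, -0.095 m / 0.6 = -0.1583.

Request:
{"fn": "move_tool", "kwargs": {"steps": [{"jaw":0.72,"trans":[-0.05,-0.0833,0]},{"jaw":0.72,"trans":[-0.1017,-0.1583,0.05]},{"jaw":0.72,"trans":[-0.1017,-0.1583,0.1333]},{"jaw":0.72,"trans":[-0.1017,-0.1583,0.1833]},{"jaw":0.72,"trans":[-0.1017,-0.1583,0.1833]},{"jaw":0.72,"trans":[-0.1017,-0.1583,0.1833]}]}}

```text
clock: 9.75
tool_pos: [0.5371, -0.1521, 0.0372]
eef_rot: [0.0, 1.0, -0.0, -0.001]
contact_force: [0.5, 0.3, 0.9]
opening: 0.723
finger_force: 0.0
```

```bash
python3 -c "
from h import *
d([.5345,-.147,.006])"
```

```text
tool delta [0.0026 0.0051 0.0312]
```

Converted, 0.031 m / 0.6 = 0.0517, 0.02 m / 0.6 = 0.0333.

Request:
{"fn": "move_tool", "kwargs": {"steps": [{"jaw":0.72,"trans":[0.005,0.0067,0]},{"jaw":0.72,"trans":[0.005,0.0067,0.0333]},{"jaw":0.72,"trans":[0.005,0.0067,0.0517]},{"jaw":0.72,"trans":[0.005,0.0067,0.0517]},{"jaw":0.4,"trans":[0.005,0.0067,0.0517]},{"jaw":0.4,"trans":[0.005,0.0067,0.0517]},{"jaw":0.4,"trans":[0.005,0.0067,0.0517]}], "clamp_n": 20}}

```text
clock: 10.45
tool_pos: [0.535, -0.1475, 0.007]
eef_rot: [-0.0, 1.0, -0.0, 0.001]
contact_force: [-1.3, -0.6, 4.9]
opening: 0.56
finger_force: 20.0
```

Request:
{"fn": "move_tool", "kwargs": {"steps": [{"jaw":0.4,"trans":[0,0,-0.05]},{"jaw":0.4,"trans":[0,0,-0.1]},{"jaw":0.4,"trans":[0,0,-0.1]}]}}

```text
clock: 10.75
tool_pos: [0.5367, -0.1478, 0.0694]
eef_rot: [0.0, 1.0, -0.0, 0.003]
contact_force: [0.1, -0.2, -0.7]
opening: 0.559
finger_force: 20.0
```

```bash
python3 -c "
from h import *
d([.513,.139,.04])"
```

```text
tool delta [0.024  0.2868 0.0291]
```

Converted, 0.286 m / 0.6 = 0.4767, 0.25 m / 0.6 = 0.4167.

Request:
{"fn": "move_tool", "kwargs": {"steps": [{"jaw":0.4,"trans":[0.0083,0.0833,0]},{"jaw":0.4,"trans":[0.0167,0.1667,0]},{"jaw":0.4,"trans":[0.0333,0.25,0]},{"jaw":0.4,"trans":[0.04,0.3333,0]},{"jaw":0.4,"trans":[0.04,0.4167,0]},{"jaw":0.4,"trans":[0.04,0.4767,0]},{"jaw":0.4,"trans":[0.04,0.4767,0.0167]},{"jaw":0.4,"trans":[0.04,0.4767,0.05]},{"jaw":0.4,"trans":[0.04,0.4767,0.05]}]}}

```text
clock: 11.65
tool_pos: [0.5087, 0.1375, 0.034]
eef_rot: [-0.0, 1.0, -0.001, -0.002]
contact_force: [0.0, -0.3, -0.8]
opening: 0.555
finger_force: 20.0
```

```bash
python3 -c "
from h import *
d([.513,.139,.013])"
```

```text
tool delta [-0.0044  0.0015  0.021 ]
```

Converted, 0.021 m / 0.6 = 0.035, 0.015 m / 0.6 = 0.025.

Request:
{"fn": "move_tool", "kwargs": {"steps": [{"jaw":0.4,"trans":[-0.0067,0,0]},{"jaw":0.4,"trans":[-0.0067,0,0.025]},{"jaw":0.4,"trans":[-0.0067,0,0.035]},{"jaw":0.4,"trans":[-0.0067,0,0.035]}]}}

```text
clock: 12.05
tool_pos: [0.5142, 0.1379, 0.0149]
eef_rot: [0.0, 1.0, -0.0, -0.0]
contact_force: [-0.5, 0.6, -0.3]
opening: 0.562
finger_force: 2.0
```

Request:
{"fn": "move_tool", "kwargs": {"steps": [{"jaw":0.66},{"jaw":0.66},{"jaw":0.66,"trans":[0,0,-0.05]},{"jaw":0.66,"trans":[0,0,-0.1]},{"jaw":0.72,"trans":[0,-0.0833,-0.1]},{"jaw":0.72,"trans":[0,-0.1667,-0.1]},{"jaw":0.72,"trans":[0,-0.25,-0.1]},{"jaw":0.72,"trans":[0,-0.3333,-0.1]},{"jaw":0.72,"trans":[0,-0.3333,-0.1]}]}}

```text
clock: 12.95
tool_pos: [0.5129, -0.0725, 0.0753]
eef_rot: [0.007, 1.0, -0.004, -0.001]
contact_force: [0.5, -0.3, 0.7]
opening: 0.716
finger_force: 0.0
```

```bash
python3 -c "
from h import *
brooches(z=.016)
d([.541,-.257,.04])"
```

```text
[151.9 244.5] [18, 11, 144] [0.5728 0.2836 0.016 ]
[147.9 264.7] [24, 14, 277] [0.5334 0.2896 0.016 ]
[224.5 275.1] [18, 19, 267] [0.5144 0.1405 0.016 ]
[150.9 300.2] [22, 22, 178] [0.4655 0.2808 0.016 ]
[179.8 353.3] [19, 20, 299] [0.366  0.2214 0.016 ]
tool delta [-0.0288 -0.1896  0.036 ]
```

Converted, -0.189 m / 0.6 = -0.315, -0.15 m / 0.6 = -0.25.

Request:
{"fn": "move_tool", "kwargs": {"steps": [{"jaw":0.72,"trans":[-0.0167,-0.0833,0]},{"jaw":0.72,"trans":[-0.0333,-0.1667,0]},{"jaw":0.72,"trans":[-0.0467,-0.25,0]},{"jaw":0.72,"trans":[-0.0467,-0.315,0.05]},{"jaw":0.72,"trans":[-0.0467,-0.315,0.0583]},{"jaw":0.72,"trans":[-0.0467,-0.315,0.0583]},{"jaw":0.72,"trans":[-0.0467,-0.315,0.0583]}], "clamp_n": 20}}

```text
clock: 13.7
tool_pos: [0.5435, -0.247, 0.0406]
eef_rot: [-0.002, 1.0, 0.001, 0.001]
contact_force: [1.1, 0.9, 0.3]
opening: 0.719
finger_force: 0.0
```

```bash
python3 -c "
from h import *
d([.5405,-.257,.006])"
```

```text
tool delta [ 0.0031 -0.0101  0.0346]
```

Converted, 0.034 m / 0.6 = 0.0567, 0.033 m / 0.6 = 0.055.

Request:
{"fn": "move_tool", "kwargs": {"steps": [{"jaw":0.72,"trans":[0.005,-0.015,0]},{"jaw":0.72,"trans":[0.005,-0.015,0.0333]},{"jaw":0.72,"trans":[0.005,-0.015,0.055]},{"jaw":0.72,"trans":[0.005,-0.015,0.0567]},{"jaw":0.4,"trans":[0.005,-0.015,0.0567]},{"jaw":0.4,"trans":[0.005,-0.015,0.0567]},{"jaw":0.4,"trans":[0.005,-0.015,0.0567]}], "clamp_n": 20}}

```text
clock: 14.4
tool_pos: [0.5398, -0.2594, 0.0067]
eef_rot: [-0.0, 1.0, -0.0, 0.0]
contact_force: [-0.4, -0.2, -0.7]
opening: 0.559
finger_force: 20.0
```

Request:
{"fn": "move_tool", "kwargs": {"steps": [{"jaw":0.4,"trans":[0,0,-0.05]},{"jaw":0.4,"trans":[0,0,-0.1]},{"jaw":0.4,"trans":[0,0,-0.1]}]}}

```text
clock: 14.7
tool_pos: [0.5422, -0.2601, 0.07]
eef_rot: [0.0, 1.0, -0.001, 0.003]
contact_force: [0.9, -0.5, -0.6]
opening: 0.556
finger_force: 20.0
```

```bash
python3 -c "
from h import *
d([.603,.144,.05])"
```

```text
tool delta [-0.0607  0.4042  0.0196]
```

Converted, 0.404 m / 0.6 = 0.6733, 0.385 m / 0.6 = 0.6417.

Request:
{"fn": "move_tool", "kwargs": {"steps": [{"jaw":0.4,"trans":[0,0.0833,0]},{"jaw":0.4,"trans":[0,0.1667,0]},{"jaw":0.4,"trans":[0,0.25,0]},{"jaw":0.4,"trans":[0,0.3333,0]},{"jaw":0.4,"trans":[-0.0167,0.4167,0]},{"jaw":0.4,"trans":[-0.05,0.4917,0]},{"jaw":0.4,"trans":[-0.0833,0.5667,0]},{"jaw":0.4,"trans":[-0.1,0.6417,0]},{"jaw":0.4,"trans":[-0.1,0.6733,0.0333]},{"jaw":0.4,"trans":[-0.1,0.6733,0.0333]}]}}

```text
clock: 15.7
tool_pos: [0.5972, 0.1499, 0.0441]
eef_rot: [-0.003, 1.0, 0.001, -0.002]
contact_force: [-0.3, 0.1, -0.9]
opening: 0.559
finger_force: 20.0
```

```bash
python3 -c "
from h import *
d([.603,.144,.013])"
```

```text
tool delta [-0.0058 -0.006   0.0311]
```

Converted, 0.029 m / 0.6 = 0.0483, 0.018 m / 0.6 = 0.03.

Request:
{"fn": "move_tool", "kwargs": {"steps": [{"jaw":0.4,"trans":[-0.0083,-0.01,0]},{"jaw":0.4,"trans":[-0.0083,-0.01,0.03]},{"jaw":0.4,"trans":[-0.0083,-0.01,0.0483]},{"jaw":0.4,"trans":[-0.0083,-0.01,0.0483]},{"jaw":0.4,"trans":[-0.0083,-0.01,0.0483]}]}}

```text
clock: 16.2
tool_pos: [0.6044, 0.1374, 0.0173]
eef_rot: [0.001, 1.0, -0.0, -0.0]
contact_force: [1.1, 0.4, -0.3]
opening: 0.557
finger_force: 20.0
```

Request:
{"fn": "move_tool", "kwargs": {"steps": [{"jaw":0.66},{"jaw":0.66},{"jaw":0.66,"trans":[0,0,-0.05]},{"jaw":0.66,"trans":[0,0,-0.1167]},{"jaw":0.72,"trans":[0.0833,-0.0833,-0.1167]},{"jaw":0.72,"trans":[0.1667,-0.1667,-0.1167]},{"jaw":0.72,"trans":[0.1667,-0.25,-0.1167]},{"jaw":0.72,"trans":[0.1667,-0.25,-0.1167]}]}}

```text
clock: 17.0
tool_pos: [0.5024, -0.0145, 0.0878]
eef_rot: [0.0, 1.0, -0.001, -0.001]
contact_force: [0.3, -0.7, -0.7]
opening: 0.72
finger_force: 0.0
```

```bash
python3 -c "
from h import *
brooches(z=.016)
snap('top','t4',(120,130,540,380),1.9)
d([.4445,-.25,.05])"
```

```text
[151.9 244.5] [18, 11, 144] [0.5728 0.2836 0.016 ]
[147.9 264.7] [24, 14, 278] [0.5334 0.2897 0.016 ]
[224.  275.3] [17, 19, 250] [0.5141 0.1415 0.016 ]
[150.9 300.1] [22, 22, 180] [0.4656 0.2808 0.016 ]
[428.5 313.8] [18, 19, 272] [ 0.4441 -0.2497  0.016 ]
[179.8 353.3] [19, 20, 300] [0.366  0.2214 0.016 ]
tool delta [ 0.0553 -0.2321  0.0389]
```

View pics/t4.png

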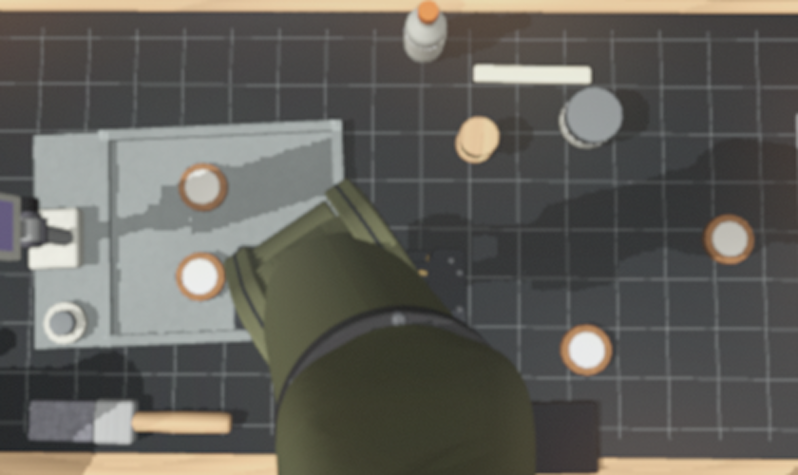

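Two brooches are in the tray at crop (203,187) and (200,276). The remaining two are at crop (587,350) and (729,240), where expected.

Request:
{"fn": "move_tool", "kwargs": {"steps": [{"jaw":0.72,"trans":[0.0167,-0.0833,0]},{"jaw":0.72,"trans":[0.0333,-0.1667,0]},{"jaw":0.72,"trans":[0.05,-0.25,0]},{"jaw":0.72,"trans":[0.0917,-0.3167,0]},{"jaw":0.72,"trans":[0.0917,-0.3867,0.0333]},{"jaw":0.72,"trans":[0.0917,-0.3867,0.075]},{"jaw":0.72,"trans":[0.0917,-0.3867,0.075]},{"jaw":0.72,"trans":[0.0917,-0.3867,0.075]}], "clamp_n": 20}}

```text
clock: 17.9
tool_pos: [0.4504, -0.2417, 0.0424]
eef_rot: [-0.001, 1.0, 0.001, 0.0]
contact_force: [0.2, 1.2, 0.1]
opening: 0.718
finger_force: 0.0
```

```bash
python3 -c "
from h import *
d([.4445,-.25,.006]);print(p2w('top',503.7,256.3,.016))"
```

```text
tool delta [ 0.0059 -0.0083  0.0364]
[ 0.55453487 -0.39514763  0.016     ]
```

Converted, 0.036 m / 0.6 = 0.06, 0.035 m / 0.6 = 0.0583.

Request:
{"fn": "move_tool", "kwargs": {"steps": [{"jaw":0.72,"trans":[0.01,-0.0133,0]},{"jaw":0.72,"trans":[0.01,-0.0133,0.0333]},{"jaw":0.72,"trans":[0.01,-0.0133,0.0583]},{"jaw":0.72,"trans":[0.01,-0.0133,0.06]},{"jaw":0.4,"trans":[0.01,-0.0133,0.06]},{"jaw":0.4,"trans":[0.01,-0.0133,0.06]},{"jaw":0.4,"trans":[0.01,-0.0133,0.06]}], "clamp_n": 20}}

```text
clock: 18.6
tool_pos: [0.444, -0.2514, 0.0071]
eef_rot: [-0.0, 1.0, -0.0, 0.001]
contact_force: [0.3, 0.0, 4.1]
opening: 0.561
finger_force: 20.0
```

Request:
{"fn": "move_tool", "kwargs": {"steps": [{"jaw":0.4,"trans":[0,0,-0.05]},{"jaw":0.4,"trans":[0,0,-0.1167]},{"jaw":0.4,"trans":[0,0,-0.1167]}]}}

```text
clock: 18.9
tool_pos: [0.4456, -0.2525, 0.0801]
eef_rot: [0.0, 1.0, -0.001, 0.003]
contact_force: [0.5, 0.4, -0.5]
opening: 0.554
finger_force: 20.0
```

```bash
python3 -c "
from h import *
d([.517,.053,.05])"
```

```text
tool delta [-0.071   0.3056  0.0299]
```

Converted, 0.303 m / 0.6 = 0.505, 0.27 m / 0.6 = 0.45.

Request:
{"fn": "move_tool", "kwargs": {"steps": [{"jaw":0.4,"trans":[-0.0167,0.075,0]},{"jaw":0.4,"trans":[-0.0333,0.15,0]},{"jaw":0.4,"trans":[-0.05,0.225,0]},{"jaw":0.4,"trans":[-0.0833,0.3,0]},{"jaw":0.4,"trans":[-0.1,0.375,0]},{"jaw":0.4,"trans":[-0.1167,0.45,0]},{"jaw":0.4,"trans":[-0.1183,0.505,0.0167]},{"jaw":0.4,"trans":[-0.1183,0.505,0.05]},{"jaw":0.4,"trans":[-0.1183,0.505,0.05]}]}}

```text
clock: 19.8
tool_pos: [0.5129, 0.0526, 0.0444]
eef_rot: [-0.002, 1.0, -0.0, -0.002]
contact_force: [-0.0, 0.2, -0.3]
opening: 0.554
finger_force: 20.0
```

```bash
python3 -c "
from h import *
d([.517,.053,.013])"
```

```text
tool delta [-0.0043  0.0004  0.0314]
```

Converted, 0.031 m / 0.6 = 0.0517, 0.029 m / 0.6 = 0.0483.

Request:
{"fn": "move_tool", "kwargs": {"steps": [{"jaw":0.4,"trans":[-0.0067,0,0]},{"jaw":0.4,"trans":[-0.0067,0,0.03]},{"jaw":0.4,"trans":[-0.0067,0,0.0483]},{"jaw":0.4,"trans":[-0.0067,0,0.0517]},{"jaw":0.4,"trans":[-0.0067,0,0.0517]}]}}

```text
clock: 20.3
tool_pos: [0.5183, 0.0509, 0.0151]
eef_rot: [0.0, 1.0, -0.0, -0.0]
contact_force: [0.5, -0.6, 0.5]
opening: 0.56
finger_force: 20.0
```

Request:
{"fn": "move_tool", "kwargs": {"steps": [{"jaw":0.64},{"jaw":0.64},{"jaw":0.64,"trans":[0,0,-0.05]},{"jaw":0.64,"trans":[0,0,-0.1167]},{"jaw":0.72,"trans":[0,-0.0833,-0.1167]},{"jaw":0.72,"trans":[0,-0.1667,-0.1167]},{"jaw":0.72,"trans":[0,-0.25,-0.1167]},{"jaw":0.72,"trans":[0,-0.3333,-0.1167]},{"jaw":0.72,"trans":[0,-0.4167,-0.1167]},{"jaw":0.72,"trans":[0,-0.4167,-0.1167]}]}}

```text
clock: 21.3
tool_pos: [0.5161, -0.2097, 0.085]
eef_rot: [0.007, 1.0, -0.004, -0.001]
contact_force: [0.2, 0.5, -0.2]
opening: 0.719
finger_force: 0.0
```

```bash
python3 -c "
from h import *
brooches(z=.016)
d([.5545,-.395,.04])"
```

```text
[151.9 244.5] [18, 11, 144] [0.5728 0.2836 0.016 ]
[147.9 264.7] [24, 14, 277] [0.5334 0.2896 0.016 ]
[270.  273.4] [19, 18, 266] [0.5184 0.053  0.016 ]
[224.5 275.1] [18, 19, 267] [0.5144 0.1405 0.016 ]
[150.9 300.2] [22, 22, 178] [0.4655 0.2808 0.016 ]
[179.8 353.3] [19, 20, 299] [0.366  0.2214 0.016 ]
tool delta [-0.0391 -0.1903  0.0458]
```

Converted, -0.186 m / 0.6 = -0.31, -0.145 m / 0.6 = -0.2417.

Request:
{"fn": "move_tool", "kwargs": {"steps": [{"jaw":0.72,"trans":[-0.0167,-0.0833,0]},{"jaw":0.72,"trans":[-0.0333,-0.1667,0]},{"jaw":0.72,"trans":[-0.0633,-0.2417,0]},{"jaw":0.72,"trans":[-0.0633,-0.31,0.0333]},{"jaw":0.72,"trans":[-0.0633,-0.31,0.075]},{"jaw":0.72,"trans":[-0.0633,-0.31,0.075]},{"jaw":0.72,"trans":[-0.0633,-0.31,0.075]}], "clamp_n": 20}}

```text
clock: 22.05
tool_pos: [0.5573, -0.3814, 0.0403]
eef_rot: [-0.002, 1.0, 0.001, 0.0]
contact_force: [0.1, 0.8, 0.0]
opening: 0.72
finger_force: 0.0
```

```bash
python3 -c "
from h import *
d([.5545,-.395,.006])"
```

```text
tool delta [ 0.0028 -0.0136  0.0343]
```

Converted, 0.034 m / 0.6 = 0.0567, 0.033 m / 0.6 = 0.055.

Request:
{"fn": "move_tool", "kwargs": {"steps": [{"jaw":0.72,"trans":[0.005,-0.02,0]},{"jaw":0.72,"trans":[0.005,-0.02,0.0333]},{"jaw":0.72,"trans":[0.005,-0.02,0.055]},{"jaw":0.72,"trans":[0.005,-0.02,0.0567]},{"jaw":0.4,"trans":[0.005,-0.02,0.0567]},{"jaw":0.4,"trans":[0.005,-0.02,0.0567]},{"jaw":0.4,"trans":[0.005,-0.02,0.0567]}], "clamp_n": 20}}

```text
clock: 22.75
tool_pos: [0.5537, -0.3962, 0.0064]
eef_rot: [-0.0, 1.0, 0.0, 0.0]
contact_force: [-0.3, 0.5, -0.6]
opening: 0.562
finger_force: 20.0
```

Request:
{"fn": "move_tool", "kwargs": {"steps": [{"jaw":0.4,"trans":[0,0,-0.05]},{"jaw":0.4,"trans":[0,0,-0.1167]},{"jaw":0.4,"trans":[0,0,-0.1167]}]}}

```text
clock: 23.05
tool_pos: [0.5573, -0.3979, 0.0819]
eef_rot: [0.0, 1.0, -0.002, 0.005]
contact_force: [1.3, 0.0, -0.1]
opening: 0.559
finger_force: 20.0
```

```bash
python3 -c "
from h import *
d([.607,.058,.05])"
```

```text
tool delta [-0.0493  0.456   0.0304]
```

Converted, 0.455 m / 0.6 = 0.7583, 0.44 m / 0.6 = 0.7333.

Request:
{"fn": "move_tool", "kwargs": {"steps": [{"jaw":0.4,"trans":[0,0.0833,0]},{"jaw":0.4,"trans":[0,0.1667,0]},{"jaw":0.4,"trans":[0,0.25,0]},{"jaw":0.4,"trans":[0,0.3333,0]},{"jaw":0.4,"trans":[0,0.4167,0]},{"jaw":0.4,"trans":[0,0.5,0]},{"jaw":0.4,"trans":[-0.0167,0.5833,0]},{"jaw":0.4,"trans":[-0.05,0.6583,0]},{"jaw":0.4,"trans":[-0.08,0.7333,0]},{"jaw":0.4,"trans":[-0.08,0.7583,0.0333]}]}}

```text
clock: 24.05
tool_pos: [0.6058, 0.0678, 0.0585]
eef_rot: [-0.003, 1.0, 0.004, 0.005]
contact_force: [0.5, 0.1, -0.9]
opening: 0.556
finger_force: 20.0
```

Request:
{"fn": "move_tool", "kwargs": {"steps": [{"jaw":0.4,"trans":[0,0,0.0083]},{"jaw":0.4,"trans":[0,0,0.0083]}]}}

```text
clock: 24.25
tool_pos: [0.5999, 0.0572, 0.05]
eef_rot: [-0.0, 1.0, -0.001, -0.002]
contact_force: [-0.1, -0.7, -0.5]
opening: 0.559
finger_force: 20.0
```

```bash
python3 -c "
from h import *
d([.607,.058,.013])"
```

```text
tool delta [-0.0072  0.0009  0.0369]
```

Converted, 0.035 m / 0.6 = 0.0583, 0.034 m / 0.6 = 0.0567.

Request:
{"fn": "move_tool", "kwargs": {"steps": [{"jaw":0.4,"trans":[-0.01,0,0]},{"jaw":0.4,"trans":[-0.01,0,0.0333]},{"jaw":0.4,"trans":[-0.01,0,0.0567]},{"jaw":0.4,"trans":[-0.01,0,0.0583]},{"jaw":0.4,"trans":[-0.01,0,0.0583]}]}}

```text
clock: 24.75
tool_pos: [0.6072, 0.0577, 0.016]
eef_rot: [0.0, 1.0, -0.0, -0.0]
contact_force: [0.1, -0.6, -0.9]
opening: 0.559
finger_force: 20.0
```

Request:
{"fn": "move_tool", "kwargs": {"steps": [{"jaw":0.64},{"jaw":0.64},{"jaw":0.64,"trans":[0,0,-0.05]},{"jaw":0.64,"trans":[0,0,-0.1333]},{"jaw":0.64,"trans":[0,-0.0833,-0.1667]},{"jaw":0.64,"trans":[0.0833,-0.1667,-0.2333]},{"jaw":0,"trans":[0.1667,-0.25,-0.3]},{"jaw":0,"trans":[0.1667,-0.3333,-0.3333]},{"jaw":0,"trans":[0.1667,-0.3333,-0.3333]}]}}

```text
clock: 25.65
tool_pos: [0.5106, -0.1328, 0.2122]
eef_rot: [-0.001, 1.0, -0.0, 0.0]
contact_force: [0.3, -0.3, 0.0]
opening: 0.39
finger_force: 0.0
```

```bash
python3 -c "
from h import *
brooches(z=.016)
snap('top','t5',(20,130,540,380),1.5)
snap('side','s2',(200,30,450,280),2.4)"
```

```text
[151.9 244.5] [18, 11, 144] [0.5728 0.2836 0.016 ]
[147.9 264.7] [24, 14, 277] [0.5334 0.2896 0.016 ]
[270.  273.4] [19, 18, 266] [0.5184 0.053  0.016 ]
[224.5 275.1] [18, 19, 267] [0.5144 0.1405 0.016 ]
[150.9 300.2] [22, 22, 178] [0.4655 0.2808 0.016 ]
[179.8 353.3] [19, 20, 299] [0.366  0.2214 0.016 ]
```

View pics/t5.png

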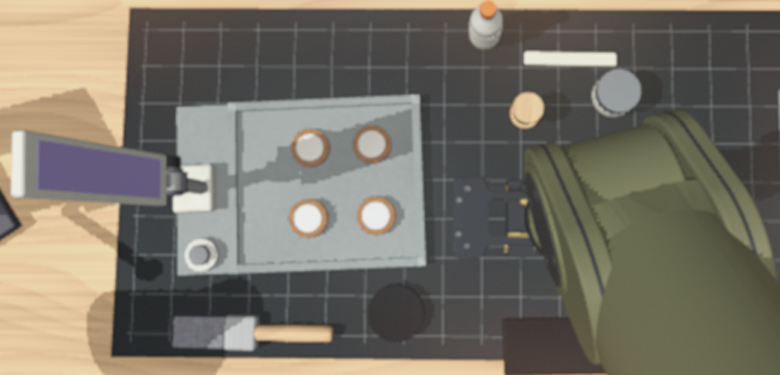

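View pics/s2.png

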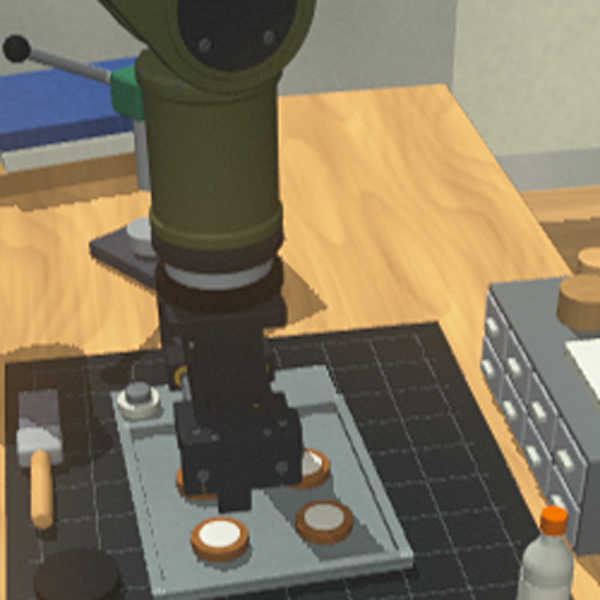

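All four brooches lie flat in the tray: crop (310,147), (372,143), (308,217) and (376,215). The lamp head still leans back, with its end face at full-picture (33,240).

```bash
cat >> h.py <<'E'
def Wl(b):
    p=np.load('L.npy');c,s=np.cos(p[2]),np.sin(p[2]); b=np.array(b)/1000; return np.array([p[0]+c*b[0]-s*b[1],p[1]+s*b[0]+c*b[1],b[2]+.003])
def H(th,rr,n=0,x=0): # point on the head: rr mm from hinge, n mm out of its top face side
    return Wl((x,145-rr*np.cos(th)+n*np.sin(th),120+rr*np.sin(th)+n*np.cos(th)))
E
python3 - <<'E'
from h import *
for th in(1.57,1.65,1.7,1.75,1.8,1.85):
    print(th,w2p('top',H(th,225,-11,28)).round(),w2p('top',H(th,225,-11,-28)).round(),w2p('top',H(th,225,11,28)).round(),H(th,225).round(3),H(th,225,11).round(3))
d([.42,-.1,.33])
E
```

```text
1.57 [ 71. 214.] [ 70. 260.] [ 53. 215.] [0.551 0.272 0.348] [0.551 0.283 0.348]
1.65 [ 56. 215.] [ 56. 260.] [ 39. 216.] [0.55  0.29  0.347] [0.55  0.301 0.346]
1.7 [ 47. 216.] [ 47. 261.] [ 31. 217.] [0.55  0.301 0.346] [0.549 0.312 0.345]
1.75 [ 39. 216.] [ 38. 261.] [ 24. 217.] [0.549 0.312 0.344] [0.549 0.323 0.342]
1.8 [ 31. 217.] [ 30. 262.] [ 17. 218.] [0.549 0.323 0.342] [0.548 0.334 0.34 ]
1.85 [ 23. 217.] [ 23. 262.] [ 10. 219.] [0.548 0.334 0.339] [0.548 0.345 0.336]
tool delta [ 0.091   0.0349 -0.1181]
```

The rows are not in the units I measure in: shifts go in shares of 0.6 m and turns go in shares of 2 rad. I convert before sending: 0.39 m / 0.6 = 0.65, 0.34 m / 0.6 = 0.5667.

Request:
{"fn": "move_tool", "kwargs": {"steps": [{"jaw":0,"trans":[0.0667,0,-0.0833]},{"jaw":0,"trans":[0.1167,0,-0.1667]},{"jaw":0,"trans":[0.1417,0.0667,-0.1967]},{"jaw":0,"trans":[0.1417,0.15,-0.1967]},{"jaw":0,"trans":[0.1417,0.2333,-0.1967]},{"jaw":0,"trans":[0.1417,0.3167,-0.1967]},{"jaw":0,"trans":[0.1417,0.4,-0.1967]},{"jaw":0,"trans":[0.1417,0.4833,-0.1967]},{"jaw":0,"trans":[0.1417,0.5667,-0.1967]},{"jaw":0,"trans":[0.1417,0.65,-0.1967]}]}}

```text
clock: 26.8
tool_pos: [0.4253, 0.2544, 0.3285]
eef_rot: [-0.002, 1.0, 0.0, -0.0]
contact_force: [0.7, -0.7, 0.5]
opening: 0.008
finger_force: 0.0
```

Request:
{"fn": "move_tool", "kwargs": {"steps": [{"jaw":0,"trans":[0,0.0833,0]},{"jaw":0,"trans":[0,0.1667,0]},{"jaw":0,"trans":[0,0.2,0]},{"jaw":0,"trans":[0,0.2,0]},{"jaw":0,"trans":[0,0.2,0]}]}}

```text
clock: 27.3
tool_pos: [0.4255, 0.3711, 0.328]
eef_rot: [-0.001, 1.0, -0.001, -0.0]
contact_force: [-0.6, 0.2, -0.1]
opening: 0.006
finger_force: 0.0
```

```bash
python3 -c "
from h import *
d([.55,.375,.31])"
```

```text
tool delta [-0.1245  0.0036  0.0179]
```

Converted, -0.122 m / 0.6 = -0.2033, -0.1 m / 0.6 = -0.1667.

Request:
{"fn": "move_tool", "kwargs": {"steps": [{"jaw":0,"trans":[-0.0833,0,0]},{"jaw":0,"trans":[-0.1667,0,0]},{"jaw":0,"trans":[-0.2033,0,0.0167]},{"jaw":0,"trans":[-0.2033,0,0.03]},{"jaw":0,"trans":[-0.2033,0,0.03]}]}}

```text
clock: 27.8
tool_pos: [0.5478, 0.3687, 0.3089]
eef_rot: [0.001, 1.0, -0.001, -0.002]
contact_force: [-0.8, -1.1, -0.3]
opening: 0.01
finger_force: 0.0
```

```bash
python3 -c "
from h import *
print(tool()[0]);snap('side','s3',(200,30,450,280),2.4)"
```

```text
[0.54777381 0.36869404 0.30888891]
```

View pics/s3.png

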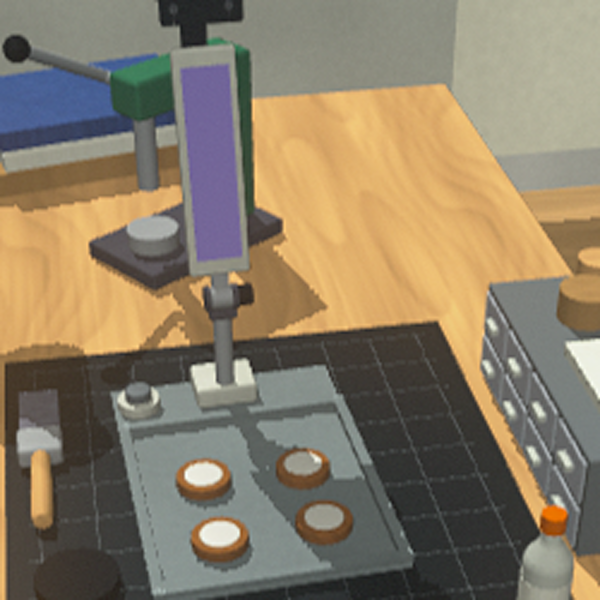

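The fingers are behind the head and the gripper body is clear above it. All four brooches look fine.

```bash
python3 - <<'E'
from h import *
p,_=tool()
for th in(1.5,1.3,1.1,.9,.7,.5,.3,.15,0):
    P=H(th,190,11)+[0,.0175,0]; print(th,P.round(3), (P-p).round(3))
E
```

```text
1.5 [0.551 0.287 0.313] [ 0.004 -0.083  0.003]
1.3 [0.553 0.25  0.309] [ 0.006 -0.12  -0.001]
1.1 [0.555 0.213 0.297] [ 0.008 -0.156 -0.013]
0.9 [0.557 0.18  0.279] [ 0.009 -0.189 -0.031]
0.7 [0.558 0.152 0.254] [ 0.011 -0.218 -0.056]
0.5 [0.559 0.128 0.224] [ 0.012 -0.241 -0.086]
0.3 [0.56  0.112 0.19 ] [ 0.013 -0.258 -0.12 ]
0.15 [0.561 0.104 0.162] [ 0.013 -0.266 -0.148]
0 [0.561 0.1   0.134] [ 0.014 -0.27  -0.176]
```

Converted, -0.156 m / 0.6 = -0.26, -0.138 m / 0.6 = -0.23.

Request:
{"fn": "move_tool", "kwargs": {"steps": [{"jaw":0,"trans":[0,-0.0333,0]},{"jaw":0,"trans":[0,-0.0667,0]},{"jaw":0,"trans":[-0.005,-0.1,0]},{"jaw":0,"trans":[-0.0067,-0.1383,0]},{"jaw":0,"trans":[-0.0083,-0.17,0]},{"jaw":0,"trans":[-0.01,-0.2,0.0017]},{"jaw":0,"trans":[-0.0117,-0.23,0.01]},{"jaw":0,"trans":[-0.0133,-0.26,0.0217]},{"jaw":0,"trans":[-0.0133,-0.26,0.0217]}]}}

```text
clock: 28.75
tool_pos: [0.5555, 0.2127, 0.298]
eef_rot: [0.001, 1.0, -0.001, -0.0]
contact_force: [-0.0, -1.1, -0.5]
opening: 0.002
finger_force: 0.0
```

Converted, 0.13 m / 0.6 = 0.2167, -0.11 m / 0.6 = -0.1833.

Request:
{"fn": "move_tool", "kwargs": {"steps": [{"jaw":0,"trans":[0,-0.0283,0.0133]},{"jaw":0,"trans":[-0.0017,-0.055,0.03]},{"jaw":0,"trans":[-0.0033,-0.08,0.05]},{"jaw":0,"trans":[-0.005,-0.1033,0.0717]},{"jaw":0,"trans":[-0.0067,-0.1233,0.0967]},{"jaw":0,"trans":[-0.0067,-0.1417,0.1217]},{"jaw":0,"trans":[-0.0083,-0.1567,0.15]},{"jaw":0,"trans":[-0.0083,-0.17,0.1783]},{"jaw":0,"trans":[-0.0083,-0.1833,0.2167]},{"jaw":0,"trans":[-0.0083,-0.1833,0.2167]}]}}

```text
clock: 29.75
tool_pos: [0.5595, 0.1011, 0.1645]
eef_rot: [0.001, 1.0, -0.002, -0.003]
contact_force: [-0.8, -1.2, -0.4]
opening: 0.003
finger_force: 0.0
```

```bash
python3 -c "
from h import *
print(tool()[0]);snap('side','s4',(200,130,450,330),2.4)"
```

```text
[0.55946623 0.10113537 0.16446062]
```

View pics/s4.png

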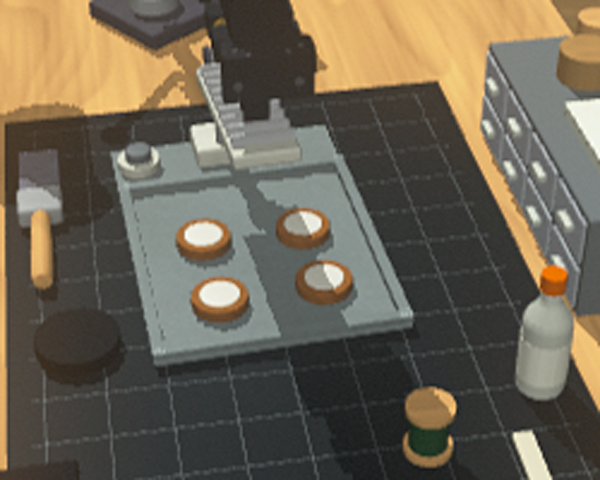

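The head has come down. Its end-face bottom edge is at about crop (268,158), with corners at (232,165) and (300,158).

```bash
python3 - <<'E'
from h import *
for th in(0,.05,.1,.15,.2,.3):
    print(th,[((w2p('side',H(th,225,n,x))-[200,130])*2.4).round().tolist() for n,x in((-11,28),(-11,-28),(11,28),(11,-28))])
E
```

```text
0 [[304.0, 198.0], [236.0, 207.0], [304.0, 176.0], [235.0, 185.0]]
0.05 [[304.0, 187.0], [236.0, 196.0], [303.0, 163.0], [234.0, 173.0]]
0.1 [[303.0, 175.0], [235.0, 184.0], [303.0, 151.0], [234.0, 160.0]]
0.15 [[303.0, 163.0], [234.0, 172.0], [302.0, 138.0], [233.0, 147.0]]
0.2 [[303.0, 150.0], [234.0, 159.0], [301.0, 124.0], [231.0, 133.0]]
0.3 [[301.0, 124.0], [231.0, 133.0], [299.0, 97.0], [229.0, 105.0]]
```

Converted, 0.031 m / 0.6 = 0.0517, 0.028 m / 0.6 = 0.0467.

Request:
{"fn": "move_tool", "kwargs": {"steps": [{"jaw":0,"trans":[0,0,0.0167]},{"jaw":0,"trans":[0,0,0.0333]},{"jaw":0,"trans":[0,0,0.0467]},{"jaw":0,"trans":[0,0,0.0517]},{"jaw":0,"trans":[0,0,0.0517]}]}}

```text
clock: 30.3
tool_pos: [0.5612, 0.1051, 0.136]
eef_rot: [-0.0, 1.0, 0.0, -0.0]
contact_force: [0.5, -0.0, -0.1]
opening: 0.005
finger_force: 0.0
```

Request:
{"fn": "move_tool", "kwargs": {"steps": [{"jaw":0,"trans":[0,0,-0.0333]},{"jaw":0,"trans":[0,0,-0.1167]},{"jaw":0,"trans":[0,-0.0833,-0.1667]},{"jaw":0,"trans":[0.0333,-0.1667,-0.1667]},{"jaw":0,"trans":[0.0833,-0.25,-0.1667]},{"jaw":0,"trans":[0.1667,-0.3333,-0.1667]},{"jaw":0,"trans":[0.1667,-0.3333,-0.1667]},{"jaw":0,"trans":[0.1667,-0.3333,-0.1667]},{"jaw":0,"trans":[0.1667,-0.3333,-0.1667]},{"jaw":0,"trans":[0.1667,-0.3333,-0.1667]}]}}

```text
clock: 31.3
tool_pos: [0.4629, -0.0936, 0.2369]
eef_rot: [-0.001, 1.0, 0.001, 0.001]
contact_force: [-0.1, 0.2, -0.3]
opening: 0.001
finger_force: 0.0
```

```bash
python3 -c "
from h import *
snap('side','s5',(200,130,450,330),2.4)
snap('top','t6',(120,130,540,380),1.9)
d([.42,.1,.2])"
```

```text
tool delta [0.0423 0.1936 0.0369]
```

View pics/s5.png

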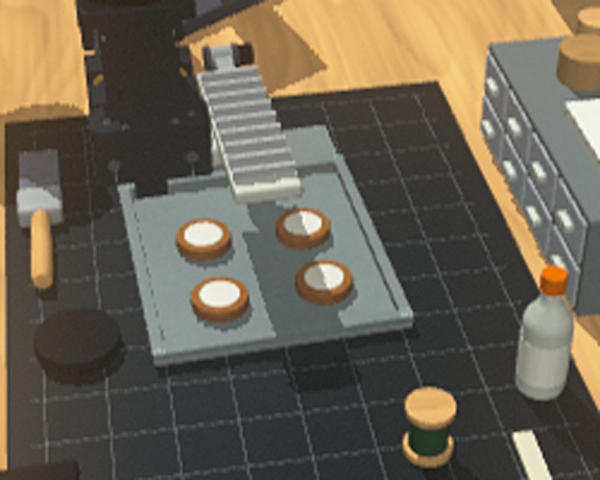

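View pics/t6.png

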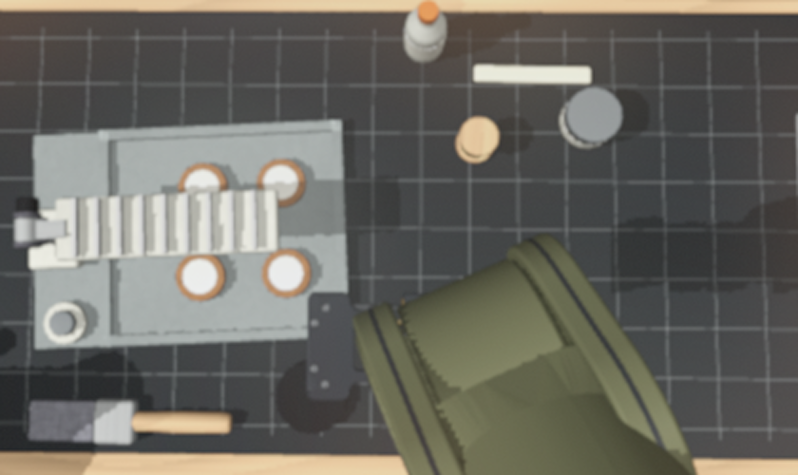

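The head is level: its end corners at crop (300,193) and (238,201) give about 0.02 rad. The brooches, pot and bystanders are undisturbed. Next is the button.

Converted, 0.365 m / 0.6 = 0.6083, 0.25 m / 0.6 = 0.4167.

Request:
{"fn": "move_tool", "kwargs": {"steps": [{"jaw":0,"trans":[0.0333,0.0833,0]},{"jaw":0,"trans":[0.0333,0.1667,0.0167]},{"jaw":0,"trans":[0.0333,0.25,0.05]},{"jaw":0,"trans":[0.0333,0.3333,0.0833]},{"jaw":0,"trans":[0.0333,0.4167,0.1]},{"jaw":0,"trans":[0.0167,0.5,0.1]},{"jaw":0,"trans":[0.0017,0.575,0.1]},{"jaw":0,"trans":[0.0017,0.6083,0.1]},{"jaw":0,"trans":[0.0017,0.6083,0.1]},{"jaw":0,"trans":[0.0017,0.6083,0.1]}]}}

```text
clock: 32.4
tool_pos: [0.4599, 0.2711, 0.1762]
eef_rot: [-0.002, 1.0, -0.0, -0.0]
contact_force: [-0.4, -0.4, 0.4]
opening: 0.008
finger_force: 0.0
```

```bash
python3 -c "
from h import *
d([.461,.273,.05])"
```

```text
tool delta [-0.0012  0.0019  0.1262]
```

Converted, 0.135 m / 0.6 = 0.225, 0.12 m / 0.6 = 0.2.

Request:
{"fn": "move_tool", "kwargs": {"steps": [{"jaw":0,"trans":[-0.0017,0.0033,0.0667]},{"jaw":0,"trans":[-0.0017,0.0033,0.1333]},{"jaw":0,"trans":[-0.0017,0.0033,0.2]},{"jaw":0,"trans":[-0.0017,0.0033,0.225]},{"jaw":0,"trans":[-0.0017,0.0033,0.225]}]}}

```text
clock: 32.9
tool_pos: [0.4603, 0.2692, 0.0394]
eef_rot: [0.0, 1.0, -0.002, -0.002]
contact_force: [0.2, -0.8, -0.1]
opening: 0.003
finger_force: 0.0
```

```bash
python3 -c "
from h import *
d([.461,.273,.022])"
```

```text
tool delta [-0.0008  0.0039  0.0174]
```

Converted, 0.02 m / 0.6 = 0.0333, 0.019 m / 0.6 = 0.0317.

Request:
{"fn": "move_tool", "kwargs": {"steps": [{"jaw":0,"trans":[0,0.005,0.0133]},{"jaw":0,"trans":[0,0.005,0.0233]},{"jaw":0,"trans":[0,0.005,0.0317]},{"jaw":0,"trans":[0,0.005,0.0333]},{"jaw":0,"trans":[0,0.005,0.0333]}]}}

```text
clock: 33.4
tool_pos: [0.4624, 0.2754, 0.0251]
eef_rot: [-0.0, 1.0, 0.001, 0.002]
contact_force: [-4.0, -1.5, 28.5]
opening: 0.005
finger_force: 14.3
```

Converted, -0.3 m / 0.6 = -0.5, -0.25 m / 0.6 = -0.4167.

Request:
{"fn": "move_tool", "kwargs": {"steps": [{"jaw":0,"trans":[0,0,-0.0667]},{"jaw":0,"trans":[0,0,-0.15]},{"jaw":0,"trans":[0,0,-0.2333]},{"jaw":0,"trans":[0.0167,-0.0833,-0.2833]},{"jaw":0,"trans":[0.0333,-0.1667,-0.2833]},{"jaw":0,"trans":[0.05,-0.25,-0.2833]},{"jaw":0,"trans":[0.05,-0.3333,-0.2833]},{"jaw":0,"trans":[0.05,-0.4167,-0.2833]},{"jaw":0,"trans":[0.05,-0.5,-0.2833]},{"jaw":0,"trans":[0.05,-0.5,-0.2833]}]}}

```text
clock: 34.4
tool_pos: [0.4302, -0.0323, 0.1914]
eef_rot: [0.005, 1.0, -0.002, -0.001]
contact_force: [-0.7, -0.4, 0.5]
opening: 0.006
finger_force: 0.0
```

Request:
{"fn": "move_tool", "kwargs": {"steps": [{"jaw":0,"trans":[0,-0.0833,0]},{"jaw":0,"trans":[0,-0.1667,0]},{"jaw":0,"trans":[0,-0.25,0]},{"jaw":0,"trans":[0,-0.3333,0]},{"jaw":0,"trans":[0,-0.3333,0]},{"jaw":0,"trans":[0,-0.3333,0]}]}}

```text
clock: 35.0
tool_pos: [0.4317, -0.2259, 0.1916]
eef_rot: [0.001, 1.0, 0.0, 0.0]
contact_force: [0.3, 0.0, -0.8]
opening: 0.002
finger_force: 0.0
```

```bash
python3 -c "
from h import *
snap('side','s6',(200,130,450,380),2.2)
snap('top','t7',(120,130,540,380),1.5)"
```

```text
(no output)
```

View pics/s6.png

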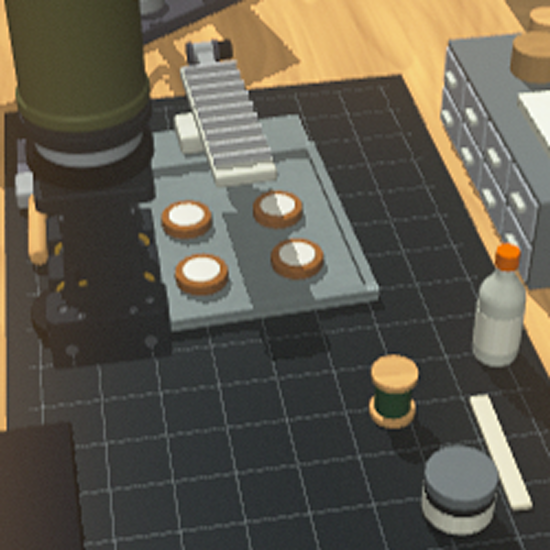

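The brooches are all flat in the tray, the head is level with its end at crop (245,175), and the pot is upright and closed at (460,490). The robot is clear of everything.

```bash
python3 -c "
from plant import r
print(r.finish_job())"
```

```text
the job is handed in; nothing more can be done
None
```

I handed the job in at about 35 s with all four brooches pressed home and flat in the tray, the pot lid pressed on, the lamp head level at about 0.02 rad, and the start button bottomed at 28.5 N; no verdict was shown.

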